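# Level the desk shelf and keep the spirit level pressed down

### The job

First lay the spirit level lengthwise on the clear part of the dark desk shelf, standing on its base with the vial up, and let go of it. Then turn the bar knob of the shelf's screw foot until the bubble rests between the two black lines of the vial. Finally press straight down on top of the level, firmly but gently, and finish while still pressing it flat on the levelled shelf so that somebody else could tighten the lock nut; leave the pen cup, mug and note pad where they are.

Things in the scene. Friction and masses are not known exactly. Their poses are not given: they have to be found in the camera images.
- level: Spirit level: a straight aluminium bar 180 long (its x), 26 wide (its y), 40 high (its z), black end caps, about 0.3 kg, loose; at the start it stands upright on the desk to the left of the shelf. Origin: centre of its underside; z up. Its ends are alike: it may lie either way round. Its top is flat and solid, the vial's window included, and may be pressed anywhere (best within 30 mm of the middle)
- vial_mid (a point): Middle of the green vial in the top edge of the level, midway between its two black lines, 38 above the level's underside. The vial lies along the level's x. The lines are at 9.5 mm either side of this point
- bubble_mid (a point): Middle of the pale bubble (14 long) in the vial. It slides along the level's x, up to 22 mm either side of vial_mid, towards the higher end: about 0.7 mm for each milliradian of slope, settling within about 2 s. It is between the lines when it is within 2.5 mm of vial_mid
- board: Dark wooden shelf board 400 x 150 x 18, its top 60 to 70 above the desk. Origin: on the top face, mid-width, at the hinge over the end panel (robot's left); it runs 20 to its +y, 380 to its -y; z is the face's normal. It tips only about the hinge (its x); foot end 8 to 22 mrad low at the start. The shelf stands on soft rubber pads: 3 N of push anywhere sinks it 1 mm (12 at most), slope unchanged
- board_place (a point): Point on the board's upper face, mid-width, 105 from the hinge towards the foot (board -y): the middle of the clear part, a good place for the level's centre, with the level's x along the board's y. Any place is right where the level lies wholly on the board, its ends clear of the knob
- foot (a joint): Angle in rad of the screw foot's knob, range 0 to 4.2, growing clockwise seen from above; starts between 0 and 1.4. Each rad clockwise raises the foot end of the board by 10 milliradians of slope, that is moves the bubble about 7 mm towards the foot. Between 0.8 and 2.2 rad clockwise are needed, depending on the start; the knob turns stiffly (0.15 Nm) and stays where it is left
- foot_grip (a point): On the knob's vertical axis, 116 above the desk, at the middle height for gripping its steel bar. The bar is 46 long (this point's x), 14 thick (its y, the grip width), and reaches from 96 to 130 above the desk; below it a disc 42 across (88 to 96) and the screw rod going down through the board 330 from the hinge
- pen_cup: Bystander: black pen cup 76 across, 90 high, with pens up to 130 high. Origin: centre of its underside
- mug: Bystander: white mug 80 across, 92 high, handle on its +y. Origin: centre of its underside
- note_pad: Bystander: pale block of notes 76 x 76 x 22. Origin: centre of its underside
Mind the look-alikes: they are no part of the job. Several things look just like the level: the one meant starts farthest to the robot's right.

How it is judged:
By the outcome, as a careful person would: the job done as asked, in the order asked, and still so for the second after the job is handed in, while the arm keeps its last pose, push and grip.
It also fails if it takes over 72 s, if anything falls off the work surface, if the arm or the gripper's body presses on something with over 40 N, if the wrist force passes 120 N, or if a joint passes its speed limit or range.

### The arm

A 6-joint arm with a two-finger parallel gripper is mounted at the origin on the work surface. World frame = base frame: x ahead of the robot, y to its left, z up, the work surface at z = 0. Lengths are in mm, angles in rad, forces in N, time in s.
With the tool pointing down it reaches from about 300 to 775 mm from the base axis. Payload 14.6 kg.
Tool frame: the origin (TCP) lies between the finger pads; the fingertips stand 19 mm ahead of it and the grasp point (between the pads) is the TCP; z points along the fingers, y is the line along which they close (so a half turn about z gives the same grasp; the last joint's range is limited). The gripper opens to 94 mm and grips with 3 to 60 N. Pads are 16 mm wide; open, the fingers measure 119 mm over their backs; the gripper's body (75 mm by 177 mm) begins 78 mm behind the grasp point.
Start: joints at [-1.299, 0.3, 1.521, -0, 1.321, -0.067], TCP at [182.788, -518.727, 224.446] pointing down, gripper open.
Joint ranges: [-3.03, 3.03], [-0.79, 2.21], [0.23, 2.52], [-1.04, 4.18], [0, 3.07], [-2.55, 2.55]. Speed limits (rad/s): [2.22, 2.22, 2.57, 3.14, 3.14, 3.14].

### API

Orientations are given as [roll, pitch, yaw] about the fixed x, y, z axes, in that order (R = Rz(yaw) Ry(pitch) Rx(roll)).
In Python, from cell import monitor, imaging, job, find_in, trace gives the robot as it stands. The module is installed in compiled form; this text tells all that it offers.
- The arm moves only by the tool arm_command, never from a script. Its argument "steps" is a list of rows, each a list of 5 numbers: the opening, from 0 (shut) to 1 (fully open), then the shift along the tool's x, y, z in mm, then the turn about the tool's z in degrees. In form: [[gripper, dx, dy, dz, turn], ...]. A call has 1 to 20 rows; each row is the pose to reach, as a shift and turn from the pose commanded when the call began, along the tool's axes at that moment; what a row does not reach only later rows make up. A row lasts 1/8 s, in which the tool goes at most 62.5 mm and 10.7 degrees, less where a joint would pass 70% of its speed; a pose out of reach is approached as far as the arm can. A call with a gripper value outside its range is refused whole. The fingers move at their own pace and stop on an object; "force" is the grip in N (left out, the last holds). Time passes only in rows, so rows that repeat a pose let the fingers close. It gives the time, the measured TCP pose, the force, the opening and the grip force at its end, in the units of the state.
- monitor.read_state(): the state, without advancing time (a new reading comes with each control period).
- imaging.camera(name): name is "scene" or "top" or "wrist"; returns a dict with "img" (384x512x3 uint8, red, green, blue), "mtx" (3x3 intrinsics, pixels), "view" (4x4, takes a point from world to camera coordinates). Camera axes: x right, y down, z forward; pixel columns grow to the right and rows downward; lengths in mm; the calibration is good to about 2 mm. A picture is of the moment at which its call begins. There is no depth.
- job.sign_off(): hands the job in; it is judged then, once.
Trained networks look in a picture, given as the dict that the camera call returned (one of the last four; its "shot" number tells which), for a name from the list of things; names that differ only in an ending like _2 or _b are one class to them, and where a whole thing is asked for, a point or a joint stands for the part that bears it (a point fixed in the world has none). Each returns a list of dicts, best first, with "p" (0 to 1); they miss things now and then, are a little off and sometimes report something else, mostly with a low value. They report only what shows in the picture. A call takes as long as a camera call. They do not tell look-alikes from the thing itself.
- find_in(picture, target): "rect" ([centre column, centre row, width, height] in pixels, round what is visible of it).
- trace(picture, target): "region" (384x512 bool, what is visible of it) and "rect" ([centre column, centre row, width, height] in pixels, round what is visible of it).
The state is a dict: "clock": time; "joints": joint angles; "qd": joint speeds; "effort": joint torques, N m; "eef_pos": TCP position; "eef_rot": TCP orientation; "wrist_force": force on the tool from outside, world axes, zero at the start; "moment": the same for the moment, N m; "finger_gap": finger opening in mm; "finger_force": force on a finger pad.
Only numpy, scipy, OpenCV 4.12 (cv2) and the standard library are available. Lean on these libraries where they do the work, as an engineer would, in place of code of your own. Each camera call takes 0.05 s, during which the arm holds its last target. There are 200 camera calls.

## Working session

There is one attempt and no reset: what is moved stays moved. The work goes in short steps, Python scripts to look and compute and a tool call to move; the robot and the scene stay as the last step left them, time stands still between calls to the robot, and variables do not carry over. Pictures are saved under pics/ and viewed, at most 10 in all, crops included, and the job is handed in when it is done.

Besides the shell and the picture viewer there is one more tool, called after "Emit:" by a JSON object that holds its "op" and its "data", one argument or row to a line. arm_command: Moves the arm, as the interface text tells. Its arguments: {"type":"object","properties":{"steps":{"type":"array","items":{"type":"array","items":{"type":"number"}}},"force":{"type":"number"}},"required":["steps"]}

```bash
mkdir -p pics; cat > h.py <<'E'
from cell import monitor, imaging, job, find_in, trace
import numpy as np, cv2
def ray(c,u,v):
    V=c["view"];R=V[:3,:3];t=V[:3,3]
    d=R.T@np.linalg.inv(c["mtx"])@np.array([u,v,1.]);return -R.T@t,d/np.linalg.norm(d)
def atz(c,u,v,z):
    o,d=ray(c,u,v);return o+d*(z-o[2])/d[2]
def proj(c,p):
    q=c["mtx"]@(c["view"][:3,:3]@np.array(p,float)+c["view"][:3,3]);return q[:2]/q[2]
def tri(rs):
    A=np.zeros((3,3));b=np.zeros(3)
    for o,d in rs:
        M=np.eye(3)-np.outer(d,d);A+=M;b+=M@o
    return np.linalg.solve(A,b)
def save(c,n): cv2.imwrite("pics/"+n,c["img"][:,:,::-1])
E
python3 - <<'E'
from h import *
np.set_printoptions(precision=1,suppress=True)
s=monitor.read_state();print({k:np.round(v,3) for k,v in s.items()})
ims=[]
for n in("scene","top"):
    c=imaging.camera(n);ims.append(c["img"]);print(n,ray(c,256,192))
    for t in("level","vial_mid","bubble_mid","board","foot","foot_grip","pen_cup","mug","note_pad"):
        print(n,t,[(np.round(r["rect"],1).tolist(),round(r["p"],2)) for r in find_in(c,t)[:5]])
cv2.imwrite("pics/a.png",cv2.resize(np.vstack(ims),(0,0),fx=.78,fy=.78)[:,:,::-1])
E
```

```text
{'clock': np.float64(0.0), 'joints': array([-1.3,  0.3,  1.5,  0. ,  1.3, -0.1]), 'qd': array([-0., -0., -0., -0.,  0.,  0.]), 'effort': array([ -0. , -53.2, -35.3,   0.1,   0. ,  -0. ]), 'eef_pos': array([ 182.7, -518.5,  223.9]), 'eef_rot': array([-3.1, -0. ,  0.3]), 'wrist_force': array([-0.6, -0.4, -0.5]), 'moment': array([-0.,  0.,  0.]), 'finger_force': np.float64(0.0), 'finger_gap': np.float64(93.905)}
scene (array([1247.8, -285.5,  873. ]), array([-0.7,  0.3, -0.7]))
scene level [([364.1, 167.8, 34.3, 45.1], 0.77), ([330.9, 203.5, 29.0, 54.0], 0.75), ([302.1, 141.8, 58.5, 14.5], 0.62)]
scene vial_mid [([304.6, 141.1, 56.9, 15.7], 0.97), ([331.1, 203.1, 22.9, 54.8], 0.75), ([364.0, 165.8, 36.3, 48.3], 0.61)]
scene bubble_mid []
scene board [([231.9, 268.4, 185.7, 86.1], 0.7), ([158.9, 260.2, 19.8, 29.4], 0.37)]
scene foot [([160.9, 259.7, 20.4, 23.2], 0.77)]
scene foot_grip []
scene pen_cup [([105.6, 225.4, 39.8, 47.0], 0.83)]
scene mug [([400.0, 213.5, 37.4, 38.8], 0.96)]
scene note_pad [([221.2, 204.5, 36.6, 29.6], 0.74)]
top (array([ 358.5,   71.2, 1431.9]), array([ 0.1, -0. , -1. ]))
top level [([111.5, 196.5, 20.4, 56.6], 0.95), ([144.6, 264.8, 63.2, 40.3], 0.74), ([174.3, 163.1, 30.6, 62.0], 0.65)]
top vial_mid [([145.1, 262.9, 60.5, 34.9], 0.91), ([175.7, 165.8, 25.5, 65.3], 0.87), ([112.8, 195.9, 23.3, 54.2], 0.78)]
top bubble_mid []
top board [([293.9, 126.7, 148.3, 80.6], 0.67)]
top foot [([348.7, 136.9, 17.0, 10.1], 0.65)]
top foot_grip [([348.6, 137.1, 19.2, 15.5], 0.59)]
top pen_cup [([376.8, 213.0, 38.1, 23.6], 0.58)]
top mug [([124.3, 116.6, 42.6, 36.4], 0.86), ([376.0, 213.1, 34.7, 27.2], 0.59)]
top note_pad [([267.2, 210.6, 28.7, 32.3], 0.8)]
```

View pics/a.png

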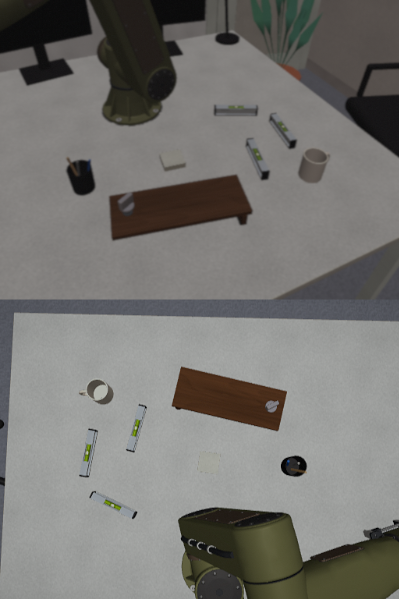

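The top view (384-row image scale) shows three levels at (111,196), (145,264) and (175,164). The third is farthest right. The board is at (294,127) with the knob at (349,137), the pads are near (267,211), and the cup is at (377,213).

```bash
python3 - <<'E'
from h import *
np.set_printoptions(precision=1,suppress=True)
C={n:imaging.camera(n) for n in("scene","top")}
def near(c,t,uv):
    r=trace(c,t)
    r=[x for x in r if np.hypot(x["rect"][0]-uv[0],x["rect"][1]-uv[1])<25]
    return r[0] if r else None
for uv in [(111,196),(145,264),(175,164)]: print(atz(C["top"],*uv,30))
for t,us,ut in[("level",(331,203),(175,164)),("foot",(160,260),(349,137)),("board",(232,268),(294,127)),("pen_cup",(105,225),(377,213)),("mug",(400,213),(124,116)),("note_pad",(221,204),(267,211))]:
    rs=[];
    for n,uv in(("scene",us),("top",ut)):
        r=near(C[n],t,uv)
        if r is None: print(t,n,"none");continue
        m=r["region"].astype(np.uint8);cn=max(cv2.findContours(m,0,1)[0],key=cv2.contourArea)
        mr=cv2.minAreaRect(cn);bx=cv2.boxPoints(mr)
        rs.append(ray(C[n],*mr[0]))
        if t=="board":
            q=cv2.approxPolyDP(cn,8,True)[:,0];print(n,"board quad z65",[atz(C[n],*p,65)for p in q])
        elif n=="top":
            z={"level":40,"foot":130}.get(t,22)
            print(t,"box",[atz(C[n],*p,z) for p in bx])
    if len(rs)==2: print(t,"tri",tri(rs))
u0=proj(C["top"],[600,0,65])
crop=C["top"]["img"][80:240,80:400];crop2=C["scene"]["img"][180:320,130:370]
cv2.imwrite("pics/b.png",cv2.resize(crop,(800,400),interpolation=2)[:,:,::-1])
E
```

```text
[410. 485.  30.]
[216.5 379.5  30. ]
[507.3 302.5  30. ]
level scene none
level box [array([423.1, 339.3,  40. ]), array([596.8, 296.6,  40. ]), array([588.3, 263.6,  40. ]), array([414.7, 306.5,  40. ])]
foot box [array([ 599.5, -159.6,  130. ]), array([ 600.5, -203.1,  130. ]), array([ 564.8, -203.4,  130. ]), array([ 563.9, -160. ,  130. ])]
foot tri [ 587.1 -184.3  104.5]
scene board quad z65 [array([721.1, 146.3,  65. ]), array([584.7, 174.9,  65. ]), array([ 518.1, -150. ,   65. ]), array([ 592.2, -186.5,   65. ]), array([ 549.8, -204.3,   65. ]), array([ 515.4, -171. ,   65. ]), array([ 505.2, -208.8,   65. ]), array([ 650. , -248.8,   65. ])]
top board quad z65 [array([729., 146.,  65.]), array([586.6, 171. ,  65. ]), array([ 512.2, -220.6,   65. ]), array([ 653.6, -245.1,   65. ])]
board tri [619.3 -40.6  59.5]
pen_cup box [array([ 414.5, -239.4,   22. ]), array([ 416.6, -335.8,   22. ]), array([ 338. , -336.1,   22. ]), array([ 335.9, -240. ,   22. ])]
pen_cup tri [ 375.7 -278.9   57.4]
mug box [array([634.5, 528.2,  22. ]), array([712.9, 494.7,  22. ]), array([661.6, 381.5,  22. ]), array([583.4, 415.3,  22. ])]
mug tri [639.3 442.8  52. ]
note_pad box [array([350.5,  73.2,  22. ]), array([427.4,  63.9,  22. ]), array([418.2, -12.3,  22. ]), array([341.3,  -2.8,  22. ])]
note_pad tri [384.9  31.5  13.4]
```

View pics/b.png

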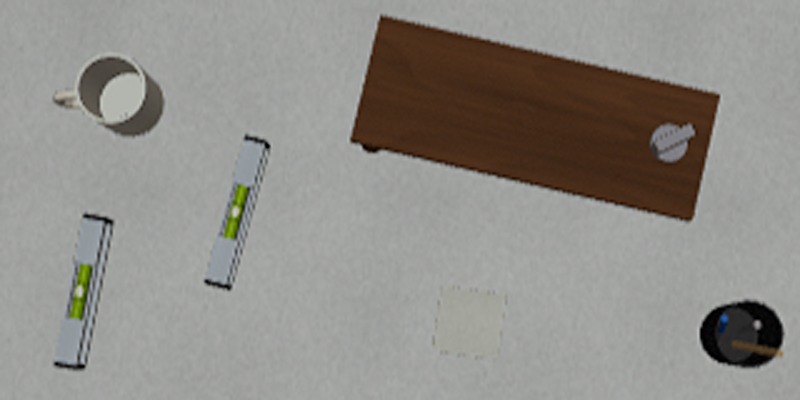

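```bash
cat >> h.py <<'E'
from scipy.spatial.transform import Rotation as Ro
def go(p,yaw):
    s=monitor.read_state();R=Ro.from_euler("xyz",s["eef_rot"]).as_matrix()
    y0=np.arctan2(R[1,0],R[0,0]);d=R.T@(np.array(p)-s["eef_pos"])
    print("pos",np.round(s["eef_pos"],1),"yaw",round(np.degrees(y0),1),"gap",s["finger_gap"],"-> shift",np.round(d,1),"turn",round(-np.degrees((yaw-y0+np.pi)%(2*np.pi)-np.pi),1), "t",s["clock"])
E
python3 -c "
from h import *
go([506,301,220],np.radians(-13.8))"
```

```text
pos [ 182.8 -518.7  224.4] yaw 19.4 gap 94.13552099472476 -> shift [ 577.3 -665.7    4.5] turn 33.2 t 1.7
```

Emit:
{"op": "arm_command", "data": {
  "steps": [
    [1,577,-666,0,33],
    [1,577,-666,0,33],
    [1,577,-666,0,33],
    [1,577,-666,0,33],
    [1,577,-666,0,33],
    [1,577,-666,0,33],
    [1,577,-666,0,33],
    [1,577,-666,0,33],
    [1,577,-666,0,33],
    [1,577,-666,0,33],
    [1,577,-666,0,33],
    [1,577,-666,0,33],
    [1,577,-666,0,33],
    [1,577,-666,0,33],
    [1,577,-666,0,33],
    [1,577,-666,0,33],
    [1,577,-666,0,33],
    [1,577,-666,0,33],
    [1,577,-666,0,33],
    [1,577,-666,0,33]
  ]
}}

```text
clock: 4.2
eef_pos: [505.7, 300.9, 224.6]
eef_rot: [-3.141, -0.0, -0.238]
wrist_force: [-0.4, 0.5, -0.3]
finger_gap: 94.0
finger_force: 0.0
```

```bash
cat > lv.py <<'E'
from h import *
np.set_printoptions(precision=1,suppress=True)
def look(n,z,name=None,tgt="level"):
    c=imaging.camera("wrist")
    for r in trace(c,tgt)[:3]:
        cn=max(cv2.findContours(r["region"].astype(np.uint8),0,1)[0],key=cv2.contourArea)
        mr=cv2.minAreaRect(cn);P=[atz(c,*p,z)for p in cv2.boxPoints(mr)]
        e=max([(P[0]-P[1]),(P[1]-P[2])],key=np.linalg.norm)
        print(tgt,round(r["p"],2),"ctr",sum(P)/4,"len",[np.linalg.norm(P[0]-P[1]),np.linalg.norm(P[1]-P[2])],"ang",np.degrees(np.arctan2(e[1],e[0])))
    if name: save(c,name)
    return c
E
python3 - <<'E'
from lv import *
c=look("wrist",40,"c.png")
print([(r["rect"],r["p"]) for r in find_in(c,"vial_mid")[:3]],c["view"])
go([506,301,220],np.radians(-13.8))
E
```

```text
level 0.66 ctr [471.4 463.3  40. ] len [np.float64(41.33775963704317), np.float64(73.14298221344006)] ang -7.072859983200699
level 0.62 ctr [239.9 376.6  40. ] len [np.float64(63.29152681249666), np.float64(169.39393539499105)] ang 66.63266684652511
level 0.56 ctr [507.1 304.9  40. ] len [np.float64(25.817024184840687), np.float64(177.8029820306213)] ang -13.154905359732735
[([258.8, 167.6, 24.1, 140.9], 0.81), ([148.7, 246.9, 56.6, 98.8], 0.73), ([254.4, 352.2, 120.7, 41.1], 0.59)] [[ -0.2  -1.   -0.  411.5]
 [ -0.9   0.2   0.3 378.2]
 [ -0.3   0.1  -1.  503.9]
 [  0.    0.    0.    1. ]]
pos [505.6 301.1 224.5] yaw -13.6 gap 93.93095686883649 -> shift [0.4 0.  4.5] turn 0.2 t 4.35
```

View pics/c.png

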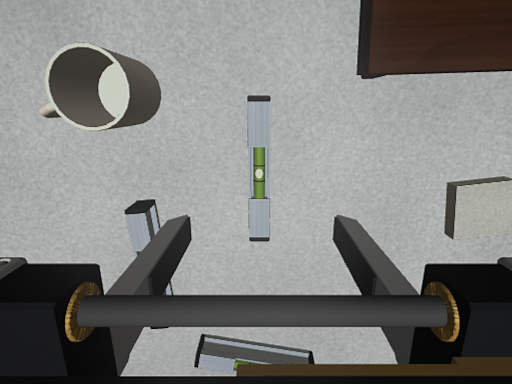

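Wrist view: the level is upright at (259,168), between the open fingers. It measures 178 x 26 at z=40, as expected, centred at (507,305). I'll go down and grip it.

Emit:
{"op": "arm_command", "data": {
  "steps": [
    [1,1,-4,40,0],
    [1,1,-4,80,0],
    [1,1,-4,120,0],
    [1,1,-4,150,0],
    [1,1,-4,175,0],
    [1,1,-4,190,0],
    [1,1,-4,199,0],
    [1,1,-4,199,0],
    [1,1,-4,199,0],
    [0,1,-4,199,0],
    [0,1,-4,199,0],
    [0,1,-4,199,0],
    [0,1,-4,199,0],
    [0,1,-4,199,0],
    [0,1,-4,199,0],
    [0,1,-4,199,0],
    [0,1,-4,199,0]
  ],
  "force": 30
}}

```text
clock: 6.48
eef_pos: [507.6, 304.8, 25.5]
eef_rot: [3.142, 0.0, -0.237]
wrist_force: [0.3, -0.4, 0.7]
finger_gap: 26.2
finger_force: 30.0
```

```bash
python3 -c "
from h import *
go([634.3,35.8,215],np.radians(79.2))"
```

```text
pos [507.6 304.8  25.5] yaw -13.6 gap 26.190865524191928 -> shift [ 186.4  231.7 -189.5] turn -92.8 t 6.475
```

Emit:
{"op": "arm_command", "data": {
  "steps": [
    [0,0,0,-30,0],
    [0,0,0,-80,0],
    [0,0,0,-130,0],
    [0,0,0,-165,0],
    [0,20,25,-165,-10],
    [0,40,50,-165,-20],
    [0,60,75,-165,-30],
    [0,80,100,-165,-40],
    [0,100,125,-165,-50],
    [0,120,150,-165,-60],
    [0,140,175,-165,-70],
    [0,160,200,-165,-80],
    [0,176,218,-165,-88],
    [0,186,232,-165,-93],
    [0,186,232,-165,-93],
    [0,186,232,-165,-93],
    [0,186,232,-165,-93]
  ]
}}

```text
clock: 8.6
eef_pos: [633.6, 36.4, 190.5]
eef_rot: [-3.141, -0.0, 1.386]
wrist_force: [0.8, -0.1, -3.1]
finger_gap: 26.0
finger_force: 30.0
```

```bash
python3 - <<'E'
from h import *
np.set_printoptions(precision=1,suppress=True)
go([634.3,35.8,92],np.radians(79.2))
c=imaging.camera("wrist");save(c,"d.png")
C=imaging.camera("top")
for cc in(c,C):
  for r in trace(cc,"board")[:2]:
    cn=max(cv2.findContours(r["region"].astype(np.uint8),0,1)[0],key=cv2.contourArea)
    q=cv2.approxPolyDP(cn,6,True)[:,0];print(r["p"],[(p,atz(cc,*p,66)[:2]) for p in q])
s=imaging.camera("scene");save(s,"d2.png")
E
python3 -c "
import cv2,numpy as np
a=cv2.imread('pics/d.png');b=cv2.imread('pics/d2.png')[160:320,120:420]
b=cv2.resize(b,(512,273));cv2.imwrite('pics/dd.png',cv2.resize(np.vstack([a,b]),(0,0),fx=.9,fy=.9))"
```

```text
pos [633.6  36.4 190.5] yaw 79.4 gap 26.018706788379657 -> shift [-0.5  0.8 98.5] turn 0.2 t 8.6
0.73 [(array([181,  51], dtype=int32), array([586. , 172.2])), (array([192, 262], dtype=int32), array([543.9, -33.9])), (array([207, 260], dtype=int32), array([560.4, -34.6])), (array([221, 220], dtype=int32), array([585.5,   7.9])), (array([237, 213], dtype=int32), array([603.5,  12.4])), (array([234,  87], dtype=int32), array([626.1, 133.7])), (array([289,  88], dtype=int32), array([675.8, 123.5])), (array([286, 214], dtype=int32), array([653.,   2.])), (array([302, 221], dtype=int32), array([668.1,  -8.7])), (array([316, 260], dtype=int32), array([676.3, -56.3])), (array([327, 262], dtype=int32), array([687.7, -60.9])), (array([349,  56], dtype=int32), array([733. , 140.6]))]
0.97 [(array([303, 103], dtype=int32), array([687. , -64.1])), (array([305, 155], dtype=int32), array([537.4, -72.2])), (array([355, 165], dtype=int32), array([ 511.9, -214.7])), (array([366, 119], dtype=int32), array([ 644.7, -244.9]))]
```

View pics/dd.png

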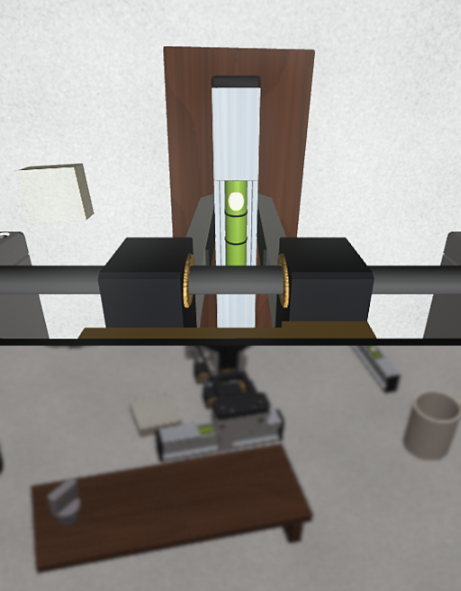

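The level sits in line above the board. The board corners give a width of 150 at z=66, which agrees with the text. I'll go down to just above contact, then feel for it.

Emit:
{"op": "arm_command", "data": {
  "steps": [
    [0,0,1,30,0],
    [0,0,1,60,0],
    [0,0,1,80,0],
    [0,0,1,90,0],
    [0,0,1,94,0],
    [0,0,1,95,0],
    [0,0,1,96,0],
    [0,0,1,97,0],
    [0,0,1,97,0]
  ]
}}

```text
clock: 9.98
eef_pos: [635.1, 35.4, 94.0]
eef_rot: [3.141, -0.0, 1.386]
wrist_force: [-0.2, -1.5, -0.9]
finger_gap: 25.7
finger_force: 30.0
```

Emit:
{"op": "arm_command", "data": {
  "steps": [
    [0,0,0,1,0],
    [0,0,0,1,0],
    [0,0,0,1,0]
  ]
}}

```text
clock: 10.35
eef_pos: [635.0, 35.4, 92.8]
eef_rot: [3.141, -0.0, 1.386]
wrist_force: [1.3, -1.8, 3.6]
finger_gap: 25.9
finger_force: 30.0
```

Emit:
{"op": "arm_command", "data": {
  "steps": [
    [0.6,0,0,0,0],
    [0.6,0,0,0,0],
    [0.6,0,0,0,0],
    [0.6,0,0,0,0],
    [0.6,0,0,-30,0],
    [0.6,0,0,-80,0],
    [0.6,0,0,-125,0],
    [0.6,0,0,-125,0]
  ]
}}

```text
clock: 11.35
eef_pos: [635.9, 35.5, 221.4]
eef_rot: [3.135, -0.001, 1.386]
wrist_force: [-0.1, 0.0, -0.3]
finger_gap: 56.2
finger_force: 0.0
```

```bash
python3 - <<'E'
from lv import *
c=look("wrist",106)
go([590,-184.5,220],np.radians(122))
E
```

```text
level 0.87 ctr [634.9  33.5 106. ] len [np.float64(26.899146045012902), np.float64(180.1003563539565)] ang 80.1276802331857
pos [634.6  35.4 217. ] yaw 79.4 gap 56.31716298070998 -> shift [-224.4   -3.5   -3. ] turn -42.6 t 11.45
```

Emit:
{"op": "arm_command", "data": {
  "steps": [
    [1,-50,-1,-6,-10],
    [1,-100,-2,-6,-20],
    [1,-150,-3,-6,-30],
    [1,-200,-4,-6,-40],
    [1,-224,-4,-6,-43],
    [1,-224,-4,-6,-43],
    [1,-224,-4,-6,-43],
    [1,-224,-4,-6,-43],
    [1,-224,-4,-6,-43]
  ]
}}

```text
clock: 12.58
eef_pos: [589.9, -183.2, 223.3]
eef_rot: [-3.142, -0.0, 2.137]
wrist_force: [-0.3, 0.1, 0.2]
finger_gap: 94.0
finger_force: 0.0
```

```bash
python3 - <<'E'
from lv import *
c=look("wrist",110,"e.png","foot")
print([(r["rect"],r["p"]) for r in find_in(c,"foot_grip")[:2]])
print("proj grip",proj(c,[590,-184.5,130]))
go([590,-184.5,220],np.radians(122))
E
```

```text
foot 0.6 ctr [ 589.7 -185.2  110. ] len [np.float64(38.27547477036501), np.float64(51.44897486588369)] ang 145.1943185529187
[([260.9, 194.3, 47.9, 55.4], 0.97)]
proj grip [260.7 195.7]
pos [ 589.8 -183.7  223.5] yaw 122.4 gap 93.99938219995605 -> shift [-0.8 -0.3  3.5] turn 0.4 t 12.725
```

View pics/e.png

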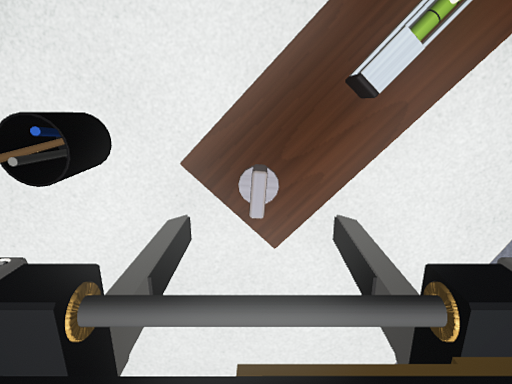

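Wrist view: the bar's top face runs from about (259.5,173) to (257.5,218), nearly along tool x. I'll convert its ends to world positions at z=130.

```bash
python3 - <<'E'
from lv import *
c=imaging.camera("wrist")
a=atz(c,259.5,172,130);b=atz(c,257.5,218,130)
e=a-b;print(a,b,(a+b)/2,np.linalg.norm(e),np.degrees(np.arctan2(e[1],e[0])))
p=(a+b)/2;go([p[0],p[1],118],np.arctan2(e[1],e[0]))
im=c["img"][150:240,205:315];cv2.imwrite("pics/f.png",cv2.resize(im,(660,540),interpolation=2)[:,:,::-1])
E
```

```text
[ 577.3 -167.   130. ] [ 599.  -204.8  130. ] [ 588.1 -185.9  130. ] 43.609861581709524 119.90573939757574
pos [ 589.8 -183.8  223.5] yaw 122.4 gap 94.19497949049425 -> shift [ -0.8  -2.5 105.5] turn 2.5 t 12.775
```

View pics/f.png

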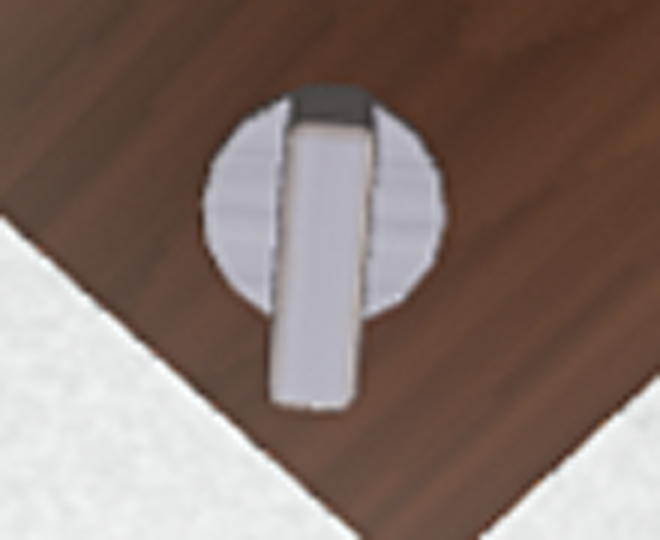

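Emit:
{"op": "arm_command", "data": {
  "steps": [
    [1,-1,-2,40,3],
    [1,-1,-2,70,3],
    [1,-1,-2,90,3],
    [1,-1,-2,100,3],
    [1,-1,-2,105,3],
    [1,-1,-2,105,3],
    [0,-1,-2,105,3],
    [0,-1,-2,105,3],
    [0,-1,-2,105,3],
    [0,-1,-2,105,3],
    [0,-1,-2,105,3],
    [0,-1,-2,105,3],
    [0,-1,-2,105,3],
    [0,-1,-2,105,3]
  ],
  "force": 40
}}

```text
clock: 14.52
eef_pos: [588.6, -185.9, 118.4]
eef_rot: [-3.142, -0.0, 2.084]
wrist_force: [-0.7, -0.0, -0.1]
finger_gap: 17.6
finger_force: 0.0
```

Emit:
{"op": "arm_command", "data": {
  "steps": [
    [0,0,0,0,0],
    [0,0,0,0,0],
    [0,0,0,0,0]
  ]
}}

```text
clock: 14.9
eef_pos: [587.8, -186.4, 118.2]
eef_rot: [-3.14, -0.001, 2.084]
wrist_force: [-6.2, -3.8, 1.0]
finger_gap: 13.7
finger_force: 39.9
```

Emit:
{"op": "arm_command", "data": {
  "steps": [
    [0,0,-1,0,0],
    [0,0,-1,0,5],
    [0,0,-1,0,10],
    [0,0,-1,0,15],
    [0,0,-1,0,20],
    [0,0,-1,0,25],
    [0,0,-1,0,30],
    [0,0,-1,0,35],
    [0,0,-1,0,40],
    [0,0,-1,0,45],
    [0,0,-1,0,45]
  ]
}}

```text
clock: 16.27
eef_pos: [587.4, -186.5, 118.3]
eef_rot: [-3.141, 0.0, 1.299]
wrist_force: [-4.0, -1.8, 0.0]
finger_gap: 13.6
finger_force: 39.9
```

```bash
python3 - <<'E'
from lv import *
go([588,-186,118],0)
c=imaging.camera("wrist")
print([(r["rect"],r["p"]) for r in find_in(c,"bubble_mid")[:2]],[(r["rect"],r["p"]) for r in find_in(c,"vial_mid")[:2]],proj(c,[634,33,106]))
r=trace(c,"level")
save(c,"g.png")
E
```

```text
pos [ 587.4 -186.5  118.3] yaw 74.4 gap 13.56662531010748 -> shift [0.6 0.5 0.3] turn 74.4 t 16.275
[] [([252.1, 6.3, 45.9, 12.7], 0.95)] [ 229.3 -243.5]
```

View pics/g.png

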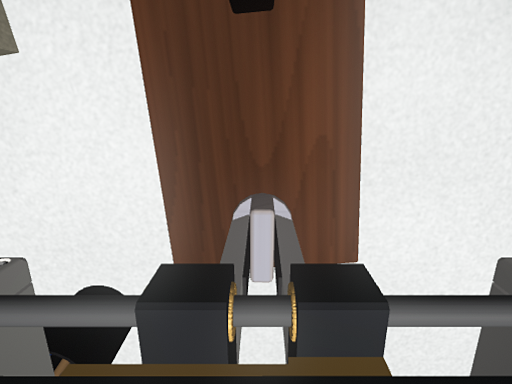

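The bar is gripped at (262,240), but the level is out of this view. I'll try the fixed cameras for the bubble.

```bash
python3 - <<'E'
from lv import *
o=[]
for n in("top","scene"):
    c=imaging.camera(n);u,v=proj(c,[635,33.5,104]).round().astype(int);print(n,u,v)
    o.append(cv2.resize(c["img"][v-20:v+20,u-27:u+27],(540,400),interpolation=cv2.INTER_NEAREST))
    # rectify level top strip: 1 px/mm, x from -60..60 along board +y dir
    ex=np.array([.188*1,.982,0]);ey=np.array([-.982,.188,0])
    S=np.array([[proj(c,np.array([635,33.5,104])+ex*a+ey*b) for a in range(-60,61)] for b in range(-16,17)],np.float32)
    st=cv2.remap(c["img"],S[...,0],S[...,1],1);o.append(cv2.resize(st,(540,150)))
cv2.imwrite("pics/i.png",cv2.resize(np.vstack(o),(0,0),fx=.54,fy=.54)[:,:,::-1])
E
```

```text
top 269 117
scene 262 245
```

View pics/i.png

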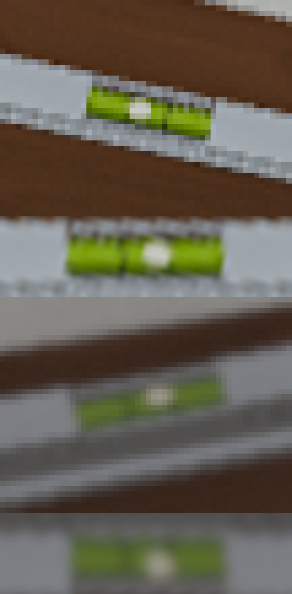

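Top and scene strips agree: the bubble is about 4–5 mm towards the hinge, possibly still settling. I'll turn 25° more, wait for it to settle, and measure numerically.

Emit:
{"op": "arm_command", "data": {
  "steps": [
    [0,0,0,0,5],
    [0,0,0,0,10],
    [0,0,0,0,15],
    [0,0,0,0,20],
    [0,0,0,0,25],
    [0,0,0,0,25],
    [0,0,0,0,25],
    [0,0,0,0,25],
    [0,0,0,0,25],
    [0,0,0,0,25],
    [0,0,0,0,25],
    [0,0,0,0,25],
    [0,0,0,0,25],
    [0,0,0,0,25],
    [0,0,0,0,25],
    [0,0,0,0,25],
    [0,0,0,0,25],
    [0,0,0,0,25],
    [0,0,0,0,25],
    [0,0,0,0,25]
  ]
}}

```text
clock: 19.08
eef_pos: [587.2, -186.4, 118.2]
eef_rot: [-3.14, 0.001, 0.864]
wrist_force: [-6.1, -0.4, -0.1]
finger_gap: 13.7
finger_force: 39.9
```

```bash
cat > bub.py <<'E'
from lv import *
def bub(n):
    c=imaging.camera(n)
    ex=np.array([.188,.982,0]);ey=np.array([-.982,.188,0])
    S=np.array([[proj(c,np.array([635,33.5,104])+ex*a+ey*b) for a in np.arange(-60,60.1,.5)] for b in np.arange(-16,16.1,.5)],np.float32)
    st=cv2.remap(c["img"],S[...,0],S[...,1],1).astype(float)
    g=st[...,1]-st[...,2];m=g>.5*np.percentile(g,98)
    xs=np.where(m.sum(0)>4)[0];rows=np.where(m.sum(1)>25)[0]
    lo,hi=xs.min(),xs.max();sub=st[rows.min():rows.max()+1,lo+6:hi-6,2].mean(0)
    w=np.clip(sub-np.median(sub)-.4*(sub.max()-np.median(sub)),0,None)
    x=(w*np.arange(len(w))).sum()/w.sum()+lo+6
    print(n,"vial len",(hi-lo)/2,"bubble toward hinge mm",round((x-(lo+hi)/2)/2,2));return st
if __name__=="__main__":
    a=bub("top");b=bub("scene");bub("top")
    print(monitor.read_state()["wrist_force"],monitor.read_state()["eef_rot"])
E
python3 bub.py
```

```text
top vial len 64.0 bubble toward hinge mm 0.68
scene vial len 61.5 bubble toward hinge mm 0.92
top vial len 64.0 bubble toward hinge mm 0.68
[-5.2 -1.3  0.4] [-3.1  0.   0.9]
```

The two cameras read 0.7 and 0.9 mm towards the hinge. I'll trim 6°, release, rise, and go above the level with the gripper closed for a close look.

Emit:
{"op": "arm_command", "data": {
  "steps": [
    [0,0,0,0,3],
    [0,0,0,0,6],
    [0,0,0,0,6],
    [0.6,0,0,0,6],
    [0.6,0,0,0,6],
    [0.6,0,0,0,6],
    [0.6,0,0,0,6],
    [0.6,0,0,0,6],
    [0.6,0,0,-30,6],
    [0.6,0,0,-70,6],
    [0.6,0,0,-105,6],
    [0.6,0,0,-105,6],
    [0.6,0,0,-105,6]
  ]
}}

```text
clock: 20.85
eef_pos: [587.4, -186.3, 222.5]
eef_rot: [-3.141, 0.0, 0.758]
wrist_force: [-1.4, 0.2, 0.4]
finger_gap: 56.4
finger_force: 0.0
```

```bash
python3 -c "
from h import *
go([635,33.5,222],np.radians(79.2))"
```

```text
pos [ 587.4 -186.3  222.5] yaw 43.4 gap 56.40489823263124 -> shift [ 185.6 -127.     0.6] turn -35.8 t 20.85
```

Emit:
{"op": "arm_command", "data": {
  "steps": [
    [0,46,-32,0,-9],
    [0,93,-64,0,-18],
    [0,140,-95,0,-27],
    [0,175,-120,0,-36],
    [0,186,-127,0,-36],
    [0,186,-127,0,-36],
    [0,186,-127,0,-36],
    [0,186,-127,0,-36],
    [0,186,-127,0,-36],
    [0,186,-127,0,-36],
    [0,186,-127,0,-36],
    [0,186,-127,0,-36]
  ]
}}

```text
clock: 22.35
eef_pos: [635.5, 33.7, 223.5]
eef_rot: [3.142, -0.0, 1.386]
wrist_force: [0.1, -0.2, 0.2]
finger_gap: 0.5
finger_force: 0.0
```

```bash
python3 - <<'E'
from bub import *
look("wrist",106)
a=bub("wrist");bub("scene")
cv2.imwrite("pics/j.png",cv2.resize(a.astype(np.uint8),(723,195))[:,:,::-1])
go([635,33.5,222],np.radians(79.2))
E
```

```text
level 0.79 ctr [640.4  64.2 106. ] len [np.float64(26.122044328408844), np.float64(119.10774588334473)] ang 80.12781019343188
wrist vial len 61.5 bubble toward hinge mm -0.97
scene vial len 61.5 bubble toward hinge mm 0.28
pos [635.5  33.7 223.4] yaw 79.4 gap 0.13689195849561728 -> shift [-0.3 -0.5  1.4] turn 0.2 t 22.55
```

View pics/j.png

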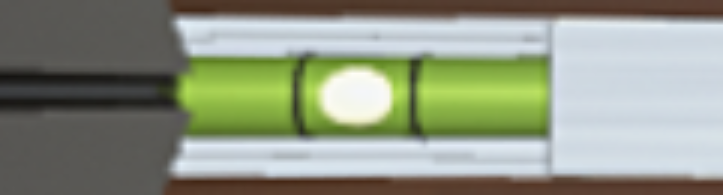

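The bubble (355) sits midway between the lines (299 and 416). Now I'll press with the closed fingers.

Emit:
{"op": "arm_command", "data": {
  "steps": [
    [0,0,0,40,0],
    [0,0,0,70,0],
    [0,0,0,85,0],
    [0,0,0,91,0],
    [0,0,0,94,0],
    [0,0,0,96,0],
    [0,0,0,97,0],
    [0,0,0,97,0]
  ]
}}

```text
clock: 23.55
eef_pos: [635.9, 33.7, 127.2]
eef_rot: [3.14, -0.0, 1.386]
wrist_force: [0.3, 0.4, 3.5]
finger_gap: 0.3
finger_force: 1.9
```

Emit:
{"op": "arm_command", "data": {
  "steps": [
    [0,0,0,1,0],
    [0,0,0,2,0],
    [0,0,0,3,0],
    [0,0,0,4,0],
    [0,0,0,4,0],
    [0,0,0,4,0]
  ]
}}

```text
clock: 24.3
eef_pos: [636.0, 33.7, 124.0]
eef_rot: [3.14, -0.0, 1.386]
wrist_force: [-2.9, -0.1, 12.9]
finger_gap: 0.3
finger_force: 6.4
```

Emit:
{"op": "arm_command", "data": {
  "steps": [
    [0,0,0,0,0],
    [0,0,0,0,0],
    [0,0,0,0,0],
    [0,0,0,0,0],
    [0,0,0,0,0],
    [0,0,0,0,0],
    [0,0,0,0,0],
    [0,0,0,0,0],
    [0,0,0,0,0],
    [0,0,0,0,0],
    [0,0,0,0,0],
    [0,0,0,0,0]
  ]
}}

```text
clock: 25.8
eef_pos: [636.0, 33.7, 124.0]
eef_rot: [3.14, -0.0, 1.386]
wrist_force: [-2.9, -0.1, 13.1]
finger_gap: 0.6
finger_force: 6.4
```

```bash
python3 - <<'E'
from bub import *
c=look("wrist",103);save(c,"k.png")
for n in("level","vial_mid"): print([(np.round(r["rect"]),round(r["p"],2)) for r in find_in(c,n)[:1]])
print(monitor.read_state()["wrist_force"])
E
```

```text
level 0.76 ctr [643.7  80.9 103. ] len [np.float64(25.168019256446335), np.float64(83.26618735855845)] ang 80.44100311320999
[(array([261., 214.,  46., 253.]), 0.82)]
[(array([260., 211.,  46., 258.]), 0.7)]
[-2.8 -0.7 13.8]
```

View pics/k.png

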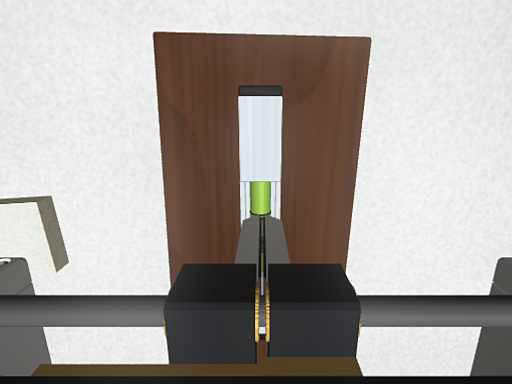

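The closed fingertips press the middle of the level at (262,220), and it lies straight on the board. The push is steady at 13 N, so I'm handing in.

```bash
python3 -c "
from cell import job
print(job.sign_off())"
```

```text
the job is handed in; nothing more can be done
None
```

The job is handed in: the level lies lengthwise on the shelf, the bubble sat centred between the lines just before pressing (the fingers hide it now), and the arm is holding the level down with a steady push of about 13 N.

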